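Set the bench magnifier over the leaf-shaped arrowhead

ROBOT

A 6-joint arm with a two-finger parallel gripper is mounted at the origin on the work surface. World frame = base frame: x ahead of the robot, y to its left, z up, the work surface at z = 0. Lengths are in m, angles in rad, forces in N, time in s.
With the tool pointing down it reaches from about 0.3 to 0.775 m from the base axis. Payload 14.6 kg.
Tool frame: the origin (TCP) lies midway between the tips of the shut fingers; the grasp point (between the pads) lies 19 mm behind it (tcp_to_grasp is the distance from the TCP to the grasp point, in m); z points along the fingers, y is the line along which they close (so a half turn about z gives the same grasp; the last joint's range is limited). The gripper opens to 94 mm and grips with 3 to 60 N. Pads are 16 mm wide; open, the fingers measure 119 mm over their backs; the gripper's body (75 mm by 177 mm) begins 78 mm behind the grasp point.
Start: joints at [1.094, 0.3, 1.521, -0, 1.321, -0.067], TCP at [0.219, 0.504, 0.205] pointing down, gripper open.
Joint ranges: [-3.03, 3.03], [-0.79, 2.21], [0.23, 2.52], [-1.04, 4.18], [0, 3.07], [-2.55, 2.55]. Speed limits (rad/s): [2.22, 2.22, 2.57, 3.14, 3.14, 3.14].

INTERFACE

Orientations are given as [roll, pitch, yaw] about the fixed x, y, z axes, in that order (R = Rz(yaw) Ry(pitch) Rx(roll)).
In Python, from station import * gives the robot as it stands.
- The arm moves only by the tool send_rows, never from a script. Its argument "motion" is a list of rows, each a list of 3 entries, a list of its own where there are three numbers: the shift along the tool's x, y, z in units of 0.03 m (1.0 is 0.03 m), then the turn, a rotation vector about the tool's x, y, z in units of 0.12 rad (1.0 is 0.12 rad), then the opening, from -1 (shut) to 1 (fully open). In form: [[[x, y, z], [rx, ry, rz], grip], ...]. A call has 1 to 12 rows; each row shifts and turns the commanded pose from where the row before left it, along the tool's axes as they then stand; what a row does not reach is not made up. A row lasts 1/10 s, in which the tool goes at most 50 mm and 8.59 degrees, less where a joint would pass 70% of its speed; a pose out of reach is approached as far as the arm can. A call with a number of a shift or a turn outside -1 to 1 is refused whole. A call with a gripper value outside its range is refused whole. The fingers move at their own pace and stop on an object; "squeeze" is the grip in N (left out, the last holds). Time passes only in rows, so rows that do not move let the fingers close. It gives the time, the measured TCP pose, the force, the opening and the grip force at its end, in the units of the state.
- get_obs(): the state, without advancing time (a new reading comes with each control period).
- camera(name): name is "side" or "top" or "wrist"; returns a dict with "pixels" (384x512x3 uint8, red, green, blue), "depth" (384x512 float32, m along the optical axis (not along the pixel's ray), 0 where there is no reading), "fx", "fy", "cx", "cy" (pixels), "rvec" (rotation vector, rad) and "tvec" (3), from world to camera coordinates, as OpenCV has them. Camera axes: x right, y down, z forward; pixel columns grow to the right and rows downward; lengths in m; the calibration is good to about 2 mm. A picture is of the moment at which its call begins.
- hand_in(): hands the job in; it is judged then, once.
The state is a dict: "time_s": time; "qpos": joint angles; "joint_vel": joint speeds; "tau": joint torques, N m; "ee_pos": TCP position; "eef_rot": TCP orientation; "force": force on the tool from outside, world axes, zero at the start; "moment": the same for the moment, N m; "grip_width": finger opening in m; "grip_force": force on a finger pad.
Only numpy, scipy, OpenCV 4.12 (cv2) and the standard library are available. Lean on these libraries where they do the work, as an engineer would, in place of code of your own. Each camera call takes 0.05 s, during which the arm holds its last target. There are 200 camera calls.

TASK

I want to check the glue line on the broad leaf-shaped arrowhead: swing the bench magnifier's arm round until the lens is centred above that head, and tilt the lens level with the bench. The glue is still setting, so leave both setting blocks and everything else on the bench standing where they are.

Things in the scene. Friction and masses are not known exactly. Their poses are not given: they have to be found in the camera images.
- magnifier: The bench magnifier's foot: a grey disc 150 mm across and 24 mm high, screwed to the bench (it cannot move), with a steel post of 18 mm diameter to 252 mm height. Origin on the post's axis at bench level. The swing arm turns about this post at 220 mm height.
- swing (a joint): Swivel of the magnifier's arm about the vertical post axis, rad, grows anticlockwise seen from above, limits -1.3 to 1.3. At 0 the arm points along the foot's own -x axis. The arm is a steel tube 16 mm thick at 220 mm height. Held by friction; about 0.5 N m moves it (3 N on a fork bar) and it stays where it is left.
- fork_bar (a point): Outer face of one side bar of the grey fork at the arm's end, 175 mm out along the arm and 81 mm beside its centreline, 220 mm high. The fork carries the lens: a crosspiece 141 mm from the post and two like flat bars, 8 mm thick, 16 mm high, parallel to the arm, 134 to 232 mm from the post. Black pivot knobs of 24 mm diameter stand 13 mm out from both bars at 220 mm from the post.
- lens (a joint): Tilt of the round lens in the fork about the horizontal pivot line through the lens's middle, square to the arm, rad. 0 is level (parallel to the bench); positive: the edge away from the post, with the tab, is up. Limits -0.6 to 1.2. Held by friction; about 0.3 N m moves it (4 N down on the tab) and it stays where it is left.
- lens_center (a point): Middle of the lens, 220 mm from the post axis and always 220 mm above the bench; tilting does not shift it. The lens is clear glass in a grey round frame 128 mm across and 14 mm thick. This point's z axis is the lens's axis (straight up when level); its x axis points towards the post when level.
- lens_tab (a point): Top face of the black finger tab on the lens frame, 85 mm from the lens's middle on the side away from the post. The tab is 24 mm wide, 8 mm thick and reaches from the frame's edge to 96 mm from the middle.
- leaf_block: Loose brown hardwood setting block 130 x 64 x 34 mm (x, y, z), 0.6 kg, with a broad, flat, leaf-shaped arrowhead (90 mm long, 48 mm wide, bright steel) strapped along its top, point to its +x end; a 9 mm wooden foreshaft sticks out 50 mm past its -x end. Highest part 58 mm. Origin: centre of its underside.
- leaf_head (a point): Middle of the leaf-shaped arrowhead, on its upper face, 46 mm above the bench, straight above the block's origin. The block stands about 220 mm from the post, so the lens can be swung over it.
- spike_block: The same kind of block, with a slim round spike-shaped arrowhead (105 mm long, 15 mm thick, bright steel). Origin: centre of its underside. It stands on the other side of the arm; the two blocks may be either way round.
- knife: Carving knife, 195 mm long, round wooden handle, lies between the blocks. Origin under its ferrule.
- pliers: Dark steel pliers, 190 mm long, 10 mm thick, lying flat. Origin near the middle.
- mug: White mug, 86 mm across, 110 mm high. Origin under its centre.
- brush_pot: Terracotta pot with brushes, 84 mm across, 235 mm high with the brushes, which lean out to 60 mm from its axis. Origin under its centre.
- glue: White glue bottle, 54 mm across, 150 mm high. Origin under its centre.
- punch_block: Dark wooden block with punched holes, 110 x 200 x 50 mm. Origin: centre of its underside.
- bowl: Wooden bowl, 130 mm across, 50 mm high. Origin under its centre.
Things that resemble listed ones, but are neither listed nor needed, are in the scene too. What is shaped like the leaf_block but green is not meant.

How it is judged:
At the end, for the whole second after the job is handed in: The middle of the lens is above the middle of the leaf-shaped head to within 30 mm (seen from above), the lens is level to within 0.12 rad (7 degrees), its joints are at rest, and both setting blocks are within 20 mm of where they stood (horizontal distance between lens_center and leaf_head below 0.03 m and angle between lens_center's own z axis and vertical below 0.12 rad and velocity of joint swing between -0.05 and 0.05 rad/s and velocity of joint lens between -0.05 and 0.05 rad/s and not (distance of leaf_block from where it was at the start of the episode above 0.02 m) and not (distance of spike_block from where it was at the start of the episode above 0.02 m)); the robot touches nothing.
It fails at once if a setting block is shoved more than 20 mm (distance of any of leaf_block, spike_block from where it was at the start of the episode above 0.02 m).
It fails at once if another thing on the bench is moved more than 30 mm (distance of any of knife, pliers, mug, brush_pot, glue, punch_block, bowl from where it was at the start of the episode above 0.03 m).
It also fails if it takes over 45 s, if anything falls off the work surface, if the arm or the gripper's body presses on something with over 40 N, if the wrist force passes 120 N, or if a joint passes its speed limit or range.

## Working session

There is one attempt and no reset: what is moved stays moved. The work goes in short steps, Python scripts to look and compute and a tool call to move; the robot and the scene stay as the last step left them, time stands still between calls to the robot, and variables do not carry over. Pictures are saved under pics/ and viewed, at most 10 in all, crops included, and the job is handed in when it is done.

Besides the shell and the picture viewer there is one more tool, called after "Request:" in YAML: its name, and indented under it one key for each argument. send_rows: Moves the arm, as the interface text tells. Its arguments: {"type":"object","properties":{"motion":{"type":"array"},"squeeze":{"type":"number"}},"required":["motion"]}

```bash
mkdir -p pics
cat > h.py <<'E'
from station import *
import numpy as np, cv2
def snap(n,f):
    c=camera(n); np.savez('pics/'+f+'.npz',**c); cv2.imwrite('pics/'+f+'.png',cv2.resize(c['pixels'][:,:,::-1],None,fx=1.5,fy=1.5)); return c
def load(f): return dict(np.load('pics/'+f+'.npz'))
def w(c,u,v,z=None):
    R=cv2.Rodrigues(c['rvec'])[0]; t=c['tvec'].ravel()
    ray=np.array([(u-c['cx'])/c['fx'],(v-c['cy'])/c['fy'],1]); d=R.T@ray; o=-R.T@t
    s=c['depth'][int(round(v)),int(round(u))] if z is None else (z-o[2])/d[2]
    return o+s*d
E
python3 -c "
from h import *
snap('top','t1');snap('side','s1');print(get_obs())"
```

```text
{'time_s': 0.1, 'qpos': array([ 1.09439340e+00,  3.00372626e-01,  1.52151063e+00,  7.42631442e-06,
        1.32066284e+00, -6.65926450e-02]), 'joint_vel': array([-7.62721500e-05, -3.17173835e-04, -2.36986754e-03,  1.35634681e-03,
       -1.79900672e-03,  1.93324591e-03]), 'tau': array([ 1.97765985e-03, -5.32641506e+01, -3.53281760e+01,  7.09506590e-02,
        2.34438863e-02, -5.54932228e-05]), 'ee_pos': array([0.21903469, 0.50426173, 0.20497014]), 'eef_rot': array([-3.14064181e+00, -7.06224840e-05,  2.73178050e+00]), 'force': array([-1.12152697, -0.2124101 , -0.50678866]), 'moment': array([0.06237   , 0.01987815, 0.0009122 ]), 'grip_force': 0.0, 'grip_width': 0.09371676790811018}
```

View pics/t1.png

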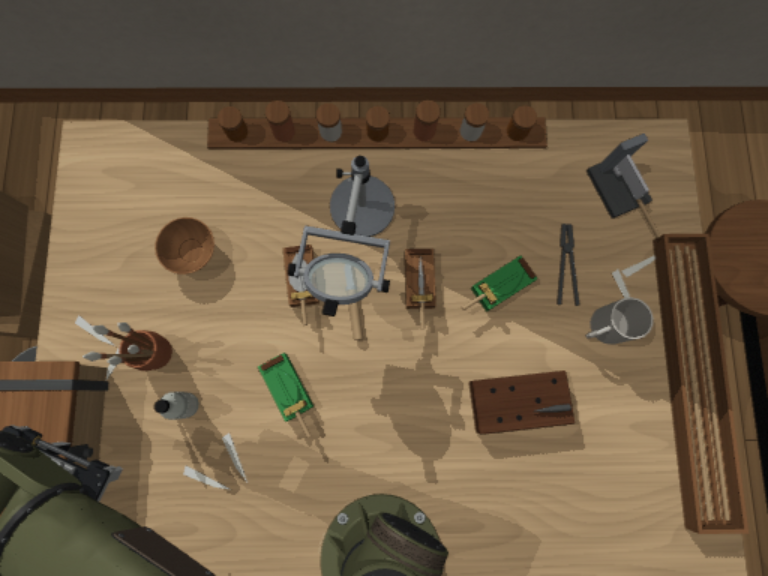

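View pics/s1.png

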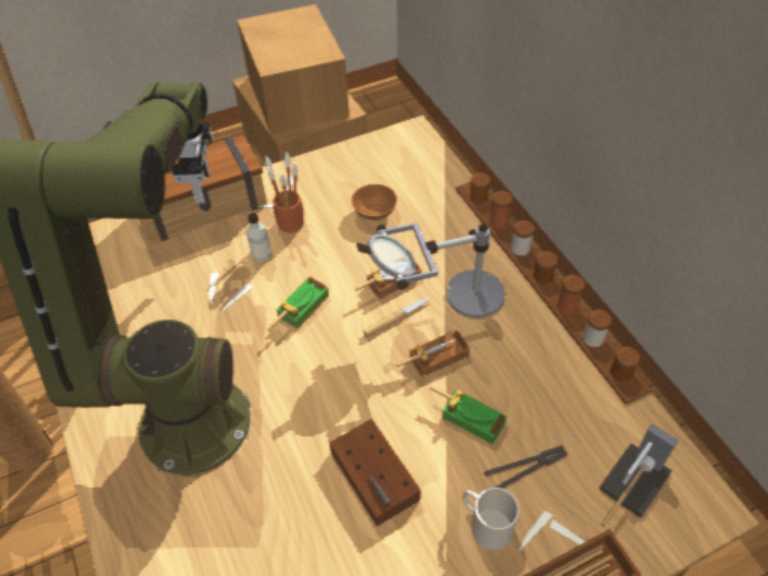

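```bash
python3 -c "
from h import *
c=load('t1')
im=c['pixels'][90:240,180:300,::-1]; cv2.imwrite('pics/t1c.png',cv2.resize(im,None,fx=4,fy=4,interpolation=cv2.INTER_CUBIC))
s=load('s1');im=s['pixels'][140:260,225:365,::-1]; cv2.imwrite('pics/s1c.png',cv2.resize(im,None,fx=5.5,fy=5,interpolation=cv2.INTER_CUBIC))
"
```

```text
(no output)
```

View pics/t1c.png

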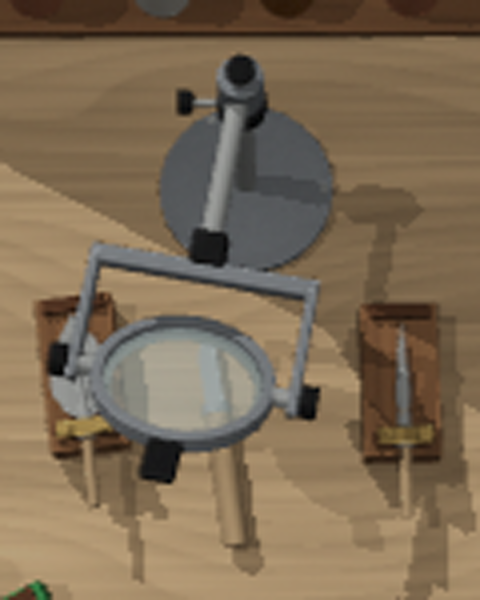

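View pics/s1c.png

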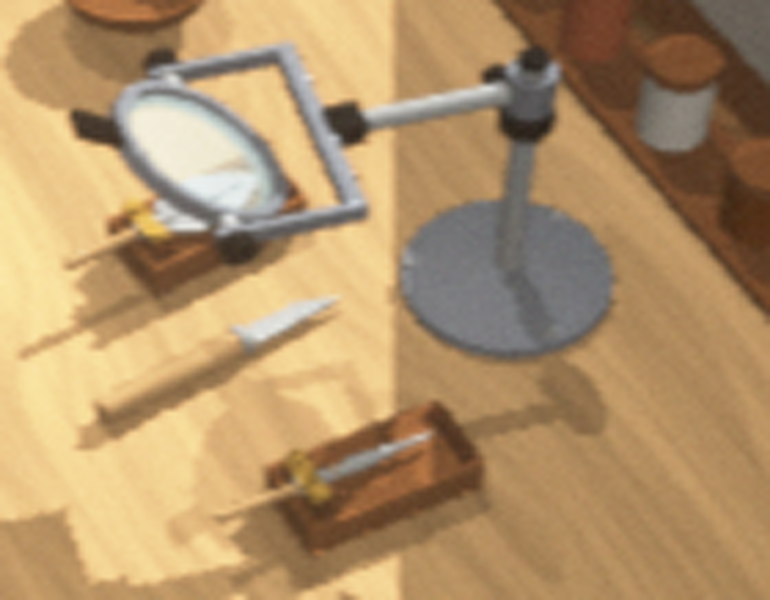

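```bash
python3 -c "
from h import *
np.set_printoptions(precision=4,suppress=True)
c=load('t1')
for n,u,v,z in [('disc',247,188,.024),('post',240,68,.252),('kL',60,357,.22),('kR',308,402,.22),('cornerFL',98,247,.228),('cornerFR',316,285,.228),('tab',160,462,.27),('TL',36,302,.04),('BL',52,457,.04),('TR',113,295,.04),('rTL',360,306,.04),('rTR',437,306,.04),('rBR',440,460,.04),('rBL',365,458,.04),('strap',88,428,.05),('shaft end',94,503,.045),('leafL',53,385,.046)]:
  print(n,w(c,180+u/4,90+v/4,z),w(c,180+u/4,90+v/4))
s=load('s1')
for n,u,v,z in [('post',533,60,.252),('tab',95,127,.27),('strap',150,218,.05),('shaftend',70,264,.045),('kn',238,245,.22),('leaf',210,205,.046)]:
  print(n,w(s,225+u/5.5,140+v/5,z),w(s,225+u/5.5,140+v/5))
"
```

```text
disc [0.7465 0.0338 0.024 ] [0.7451 0.0337 0.0278]
post [0.752 0.035 0.252] [0.7531 0.035  0.2496]
kL [0.5534 0.1604 0.22  ] [0.5508 0.1588 0.2311]
kR [ 0.5205 -0.0106  0.22  ] [ 0.5177 -0.0102  0.2339]
cornerFL [0.63   0.1346 0.228 ] [0.6304 0.1347 0.2268]
cornerFR [ 0.6017 -0.0169  0.228 ] [ 0.6027 -0.017   0.2246]
tab [0.4714 0.087  0.27  ] [0.4702 0.0864 0.278 ]
TL [0.6427 0.2078 0.04  ] [0.6442 0.2087 0.0348]
BL [0.5132 0.1917 0.04  ] [ 0.5198  0.1978 -0.0001]
TR [0.6483 0.1445 0.04  ] [ 0.6601  0.1491 -0.0016]
rTL [ 0.6378 -0.0594  0.04  ] [ 0.6386 -0.0597  0.0369]
rTR [ 0.6374 -0.1231  0.04  ] [ 0.6492 -0.1284 -0.0033]
rBR [ 0.5085 -0.1218  0.04  ] [ 0.5147 -0.1264  0.0017]
rBL [ 0.5106 -0.0611  0.04  ] [ 0.5123 -0.0618  0.0296]
strap [0.5349 0.1618 0.05  ] [0.5349 0.1618 0.0502]
shaft end [0.4749 0.1566 0.045 ] [0.4744 0.1561 0.0489]
leafL [0.5713 0.1913 0.046 ] [0.5715 0.1914 0.0452]
post [0.7517 0.0287 0.252 ] [0.7509 0.0276 0.2534]
tab [0.4736 0.082  0.27  ] [0.4758 0.0875 0.2634]
strap [0.5427 0.164  0.05  ] [0.5406 0.1593 0.0562]
shaftend [0.4759 0.1519 0.045 ] [0.4885 0.1852 0.001 ]
kn [ 0.5234 -0.0115  0.22  ] [ 0.5203 -0.0177  0.2285]
leaf [0.587  0.1599 0.046 ] [0.5185 0.0164 0.2345]
```

The leaf block is on the +y side, at about (0.582, 0.168). The post is at (0.750, 0.034), and the lens is at about 11° where it needs 38.6°. I'll push the right fork bar towards +y with shut fingers, keeping the present yaw, which lies along the bar mid-way through the push.

Request:
send_rows:
  motion:
    - [[0, 0, -1], [0, 0, 0], -1]
    - [[0, 0, -1], [0, 0, 0], -1]
    - [[0, 0, -1], [0, 0, 0], -1]
    - [[0, 0, -1], [0, 0, 0], -1]
    - [[0, 0, -1], [0, 0, 0], -1]
    - [[0, 0, -1], [0, 0, 0], -1]
    - [[0, 0, -1], [0, 0, 0], -1]
    - [[-1, -0.73, 0], [0, 0, 0], -1]
    - [[-1, -0.73, 0], [0, 0, 0], -1]
    - [[-1, -0.73, 0], [0, 0, 0], -1]
    - [[-1, -0.73, 0], [0, 0, 0], -1]
    - [[-1, -0.73, 0], [0, 0, 0], -1]

```text
time_s: 1.3
ee_pos: [0.3135, 0.3429, 0.4152]
eef_rot: [-3.141, -0.0, 2.732]
force: [1.3, -0.7, 0.0]
grip_width: 0.0022
grip_force: 0.0
```

Request:
send_rows:
  motion:
    - [[-1, -0.73, 0], [0, 0, 0], -1]
    - [[-1, -0.73, 0], [0, 0, 0], -1]
    - [[-1, -0.73, 0], [0, 0, 0], -1]
    - [[-1, -0.73, 0], [0, 0, 0], -1]
    - [[-1, -0.73, 0], [0, 0, 0], -1]
    - [[-1, -0.73, 0], [0, 0, 0], -1]
    - [[-1, -0.73, 0], [0, 0, 0], -1]
    - [[-1, -0.73, 0], [0, 0, 0], -1]
    - [[-1, -0.73, 0], [0, 0, 0], -1]
    - [[-1, -0.73, 0], [0, 0, 0], -1]
    - [[-1, -0.73, 0], [0, 0, 0], -1]
    - [[0, 0, 0], [0, 0, 0], -1]

```text
time_s: 2.5
ee_pos: [0.521, -0.0112, 0.4139]
eef_rot: [-3.14, -0.002, 2.728]
force: [-0.4, 0.2, -0.4]
grip_width: 0.0002
grip_force: 0.0
```

Request:
send_rows:
  motion:
    - [[-1, -0.75, 0], [0, 0, 0], -1]
    - [[-0.93, -0.75, 0], [0, 0, 0], -1]
    - [[0, 0, 1], [0, 0, 0], -1]
    - [[0, 0, 1], [0, 0, 0], -1]
    - [[0, 0, 1], [0, 0, 0], -1]
    - [[0, 0, 1], [0, 0, 0], -1]
    - [[0, 0, 1], [0, 0, 0], -1]
    - [[0, 0, 1], [0, 0, 0], -1]
    - [[0, 0, 1], [0, 0, 0], -1]
    - [[0, 0, 0], [0, 0, 0], -1]

```text
time_s: 3.5
ee_pos: [0.5533, -0.0717, 0.2019]
eef_rot: [-3.14, -0.006, 2.732]
force: [0.2, 0.0, 0.1]
grip_width: 0.0002
grip_force: 0.0
```

```bash
python3 -c "
from h import *
snap('side','s2')"
```

```text
(no output)
```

View pics/s2.png

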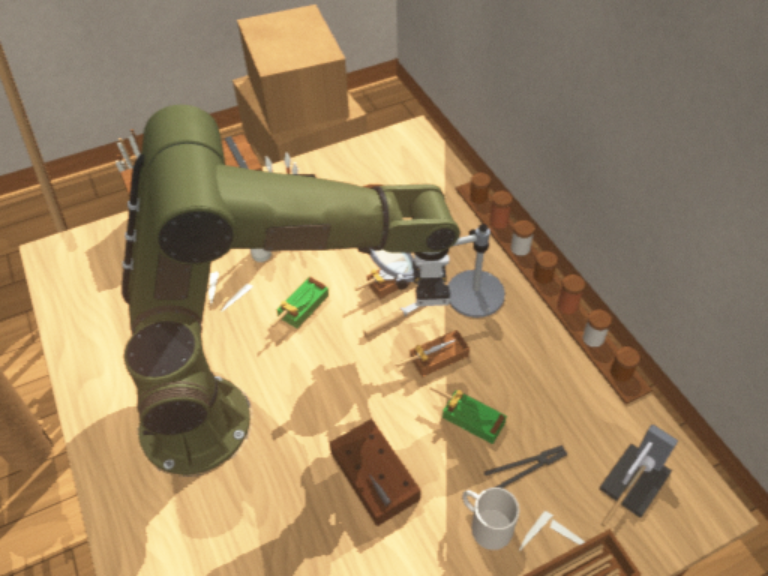

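Request:
send_rows:
  motion:
    - [[0.13, 0.33, 0], [0, 0, 0], -1]
    - [[0.13, 0.33, 0], [0, 0, 0], -1]
    - [[0.13, 0.33, 0], [0, 0, 0], -1]
    - [[0.13, 0.33, 0], [0, 0, 0], -1]
    - [[0.13, 0.33, 0], [0, 0, 0], -1]
    - [[0.13, 0.33, 0], [0, 0, 0], -1]
    - [[0.13, 0.33, 0], [0, 0, 0], -1]
    - [[0.13, 0.33, 0], [0, 0, 0], -1]
    - [[0.13, 0.33, 0], [0, 0, 0], -1]
    - [[0.13, 0.33, 0], [0, 0, 0], -1]
    - [[0.13, 0.33, 0], [0, 0, 0], -1]
    - [[0, 0, 0], [0, 0, 0], -1]

```text
time_s: 4.75
ee_pos: [0.5589, 0.0458, 0.2054]
eef_rot: [3.141, -0.0, 2.733]
force: [-1.0, -0.8, 0.4]
grip_width: 0.0003
grip_force: 0.0
```

```bash
python3 -c "
from h import *
c=snap('top','t2');im=c['pixels'][90:240,150:300,::-1]; cv2.imwrite('pics/t2c.png',cv2.resize(im,None,fx=4,fy=4,interpolation=cv2.INTER_CUBIC))"
```

```text
(no output)
```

View pics/t2c.png

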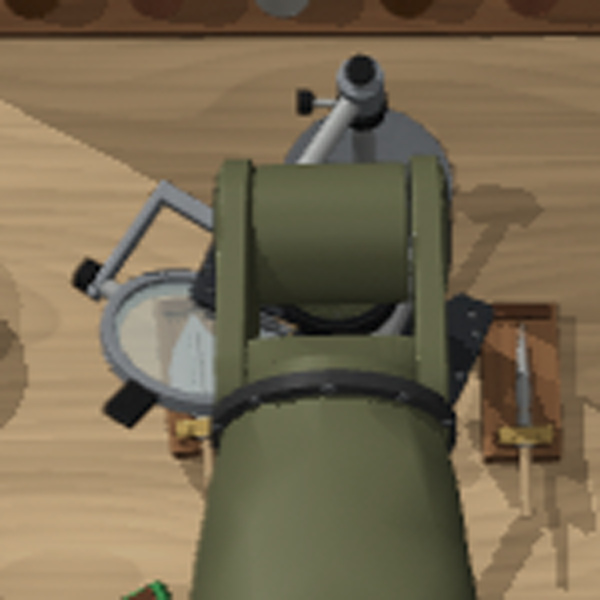

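```bash
python3 -c "
from h import *
c=load('t2')
P=np.array([.750,.034])
for n,u,v,z,out,side in [('k',87,275,.225,.22,.0875),('corner',163,187,.228,.137,.08)]:
  p=w(c,150+u/4,90+v/4,z)[:2]-P
  print(n,p+P,np.hypot(*p),np.hypot(out,side),np.degrees(np.arctan2(p[1],-p[0])-np.arctan2(side,out)))
"
```

```text
k [0.61112149 0.22548549] 0.23654583740174467 0.23676201131093644 32.35871852861282
corner [0.67408843 0.17385572] 0.15912946875869083 0.15864740779476985 31.225126293305728
```

Request:
send_rows:
  motion:
    - [[0.12, 0.22, 0], [0, 0, 0], -1]
    - [[0.12, 0.22, 0], [0, 0, 0], -1]
    - [[0.12, 0.22, 0], [0, 0, 0], -1]
    - [[0, 0, 0], [0, 0, 0], -1]
    - [[-0.1, -0.3, 0], [0, 0, 0], -1]
    - [[-0.3, -0.8, 0], [0, 0, 0], -1]
    - [[-0.3, -0.8, 0], [0, 0, 0], -1]
    - [[0, 0, -1], [0, 0, 0], -1]
    - [[0, 0, -1], [0, 0, 0], -1]
    - [[0, 0, -1], [0, 0, 0], -1]
    - [[0, 0, -1], [0, 0, 0], -1]
    - [[0, 0, -1], [0, 0, 0], -1]

```text
time_s: 6.0
ee_pos: [0.5533, 0.0056, 0.3568]
eef_rot: [3.141, 0.0, 2.731]
force: [0.2, 0.1, 0.5]
grip_width: 0.0006
grip_force: 0.0
```

Request:
send_rows:
  motion:
    - [[0.4, -1, 0], [0, 0, 0], -1]
    - [[0.4, -1, 0], [0, 0, 0], -1]
    - [[0.4, -1, 0], [0, 0, 0], -1]
    - [[0.4, -1, 0], [0, 0, 0], -1]
    - [[0.4, -1, 0], [0, 0, 0], -1]
    - [[0.4, -1, 0], [0, 0, 0], -1]
    - [[0, 0, 0], [0, 0, 0], -1]

```text
time_s: 6.7
ee_pos: [0.4139, -0.1323, 0.356]
eef_rot: [-3.141, 0.001, 2.729]
force: [0.4, 0.7, 0.2]
grip_width: 0.0007
grip_force: 0.0
```

```bash
python3 -c "
from h import *
c=snap('top','t3');im=c['pixels'][90:240,150:300,::-1]; cv2.imwrite('pics/t3c.png',cv2.resize(im,None,fx=4,fy=4,interpolation=cv2.INTER_CUBIC))"
```

```text
(no output)
```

View pics/t3c.png

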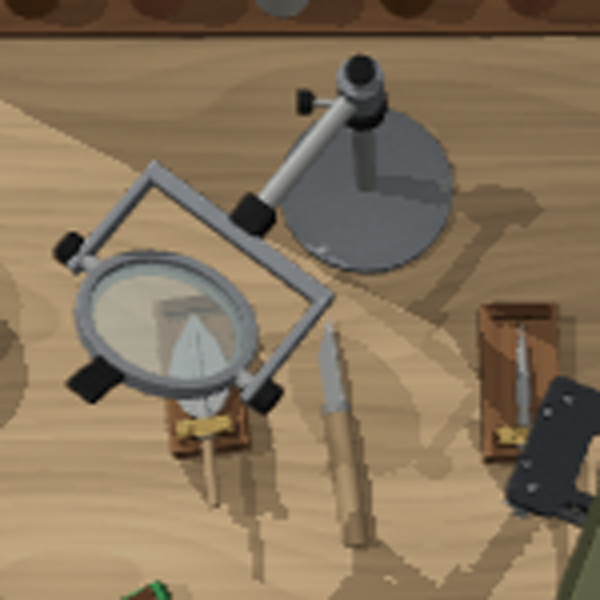

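```bash
python3 -c "
from h import *
c=load('t3')
P=np.array([.750,.034])
g=lambda u,v,z:w(c,150+u/4,90+v/4,z)[:2]
L=(g(70,250,.225)+g(265,393,.225))/2; a=L-P
print('lens',L,np.hypot(*a),np.degrees(np.arctan2(a[1],-a[0])))
tip,b=g(192,316,.046),g(207,412,.046)
print(tip,b,np.hypot(*(tip-b)))
for h in [(tip+b)/2,(g(157,300,.036)+g(247,447,.036))/2,(g(235,297,.036)+g(172,457,.036))/2]:
  d=h-P; print(h,np.hypot(*d),np.degrees(np.arctan2(d[1],-d[0])),np.hypot(*(h-L)))
t=g(95,380,.275);print('tab',t,w(c,150+95/4,90+380/4))
"
```

```text
lens [0.57792228 0.16950262] 0.21902443804836563 38.21866810528001
[0.62902342 0.17709974] [0.54881711 0.16336543] 0.08137372805893815
[0.58892027 0.17023258] 0.2109644441607812 40.22274650962099 0.011022188992038068
[0.58358203 0.16970103] 0.2147317197639642 39.194592175291646 0.00566322913118969
[0.58078522 0.16776506] 0.21570056742465538 38.3265321619554 0.003348962993115675
tab [0.52537529 0.20707295] [0.52646301 0.20809572 0.27006713]
```

Lens position is within about 11 mm of every head estimate. Next I'll push the tab down; it sits at about 0.66 rad, and its level top face is at z = 0.224.

Request:
send_rows:
  motion:
    - [[0.12, 1, 0], [0, 0, 0], -1]
    - [[0.12, 1, 0], [0, 0, 0], -1]
    - [[0.13, 1, 0], [0, 0, 0], -1]
    - [[0.13, 1, 0], [0, 0, 0], -1]
    - [[0.13, 1, 0], [0, 0, 0], -1]
    - [[0.13, 1, 0], [0, 0, 0], -1]
    - [[0.13, 1, 0], [0, 0, 0], -1]
    - [[0.13, 1, 0], [0, 0, 0], -1]
    - [[0.13, 1, 0], [0, 0, 0], -1]
    - [[0.12, 1, 0], [0, 0, 0], -1]
    - [[0.13, 1, 0], [0, 0, 0], -1]
    - [[0.13, 1, 0], [0, 0, 0], -1]

```text
time_s: 7.95
ee_pos: [0.5174, 0.2204, 0.3551]
eef_rot: [3.142, -0.0, 2.733]
force: [-0.2, 0.0, 0.0]
grip_width: 0.0006
grip_force: 0.0
```

Request:
send_rows:
  motion:
    - [[0, 0, 0], [0, 0, 0], -1]
    - [[0, 0, 0], [0, 0, 0], -1]

```text
time_s: 8.15
ee_pos: [0.5171, 0.2191, 0.3548]
eef_rot: [-3.141, -0.001, 2.733]
force: [0.2, -0.6, 0.7]
grip_width: 0.0006
grip_force: 0.0
```

Request:
send_rows:
  motion:
    - [[0, 0, 1], [0, 0, 0], -1]
    - [[0, 0, 1], [0, 0, 0], -1]
    - [[0, 0, 0.25], [0, 0, 0], -1]
    - [[0, 0, 0.25], [0, 0, 0], -1]
    - [[0, 0, 0.25], [0, 0, 0], -1]
    - [[0, 0, 0.25], [0, 0, 0], -1]
    - [[0, 0, 0.25], [0, 0, 0], -1]
    - [[0, 0, 0.25], [0, 0, 0], -1]
    - [[0, 0, 0.25], [0, 0, 0], -1]
    - [[0, 0, 0.25], [0, 0, 0], -1]
    - [[0, 0, 0.25], [0, 0, 0], -1]
    - [[0, 0, 0], [0, 0, 0], -1]

```text
time_s: 9.35
ee_pos: [0.5169, 0.2182, 0.2267]
eef_rot: [-3.14, -0.001, 2.732]
force: [-0.1, -0.5, 1.3]
grip_width: 0.0006
grip_force: 0.0
```

Request:
send_rows:
  motion:
    - [[0, 0, 0.1], [0, 0, 0], -1]
    - [[0, 0, 0], [0, 0, 0], -1]
    - [[0, 0, -0.5], [0, 0, 0], -1]
    - [[0, 0, -1], [0, 0, 0], -1]
    - [[0, 0, -1], [0, 0, 0], -1]
    - [[0, 0, -1], [0, 0, 0], -1]
    - [[0, 0, -1], [0, 0, 0], -1]
    - [[0, -1, -0.5], [0, 0, 0], -1]
    - [[0, -1, 0], [0, 0, 0], -1]
    - [[0, -1, 0], [0, 0, 0], -1]
    - [[0, -1, 0], [0, 0, 0], -1]
    - [[0, -1, 0], [0, 0, 0], -1]

```text
time_s: 10.55
ee_pos: [0.4568, 0.0796, 0.375]
eef_rot: [-3.141, 0.0, 2.732]
force: [-0.4, -0.8, -0.4]
grip_width: 0.0003
grip_force: 0.0
```

Request:
send_rows:
  motion:
    - [[0, -1, 0], [0, 0, 0], -1]
    - [[0, -1, 0], [0, 0, 0], -1]
    - [[0, -1, 0], [0, 0, 0], -1]
    - [[0, -1, 0], [0, 0, 0], -1]
    - [[0, -1, 0], [0, 0, 0], -1]
    - [[0, -1, 0], [0, 0, 0], -1]
    - [[0, -1, 0], [0, 0, 0], -1]
    - [[0, 0, 0], [0, 0, 0], -1]

```text
time_s: 11.35
ee_pos: [0.3727, -0.114, 0.3751]
eef_rot: [-3.141, 0.001, 2.729]
force: [0.3, 0.4, -0.8]
grip_width: 0.0006
grip_force: 0.0
```

```bash
python3 -c "
from h import *
c=snap('top','t4');im=c['pixels'][90:240,150:300,::-1]; cv2.imwrite('pics/t4c.png',cv2.resize(im,None,fx=4,fy=4,interpolation=cv2.INTER_CUBIC))"
```

```text
(no output)
```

View pics/t4c.png

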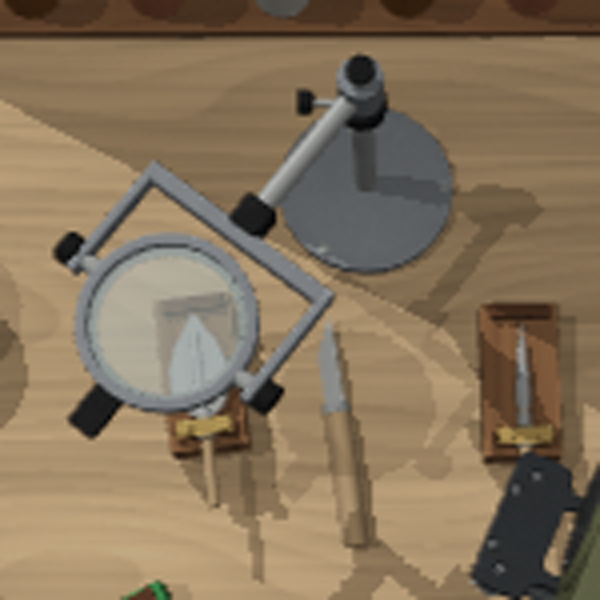

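```bash
python3 -c "
from h import *
c=load('t4')
pts=[]
for r in np.arange(82,89,1.):
  for t in np.linspace(0,2*np.pi,120):
    p=w(c,150+(168+r*np.cos(t))/4,90+(322+r*np.sin(t))/4)
    if .19<p[2]<.26: pts.append(p)
p=np.array(pts)
for i in range(5):
  A=np.c_[p[:,:2],np.ones(len(p))];k=np.linalg.lstsq(A,p[:,2],rcond=None)[0];e=np.abs(A@k-p[:,2]);p=p[e<max(.002,2*np.median(e))]
print(len(p),k,e.max(),np.arctan(np.hypot(*k[:2])),p.mean(0), (p.max(0)+p.min(0))/2)
print('tab',w(c,150+95/4,90+410/4))
"
```

```text
526 [-0.00386193 -0.00689276  0.23023598] 0.0021425497074441247 0.00790076363091709 [0.57833451 0.17174991 0.22687357] [0.57769527 0.16829869 0.22675602]
tab [0.51472372 0.21597542 0.22869406]
```

Tilt measures 0.008 rad, the ring is at z = 0.227 as it should be, and the lens centre is at (0.578, 0.169), about 6 mm from the head. The arm is clear, so I'm handing in.

```bash
python3 -c "
from station import *
print(hand_in())"
```

```text
the job is handed in; nothing more can be done
None
```

The lens is now over the leaf-shaped head, centred to about 3–11 mm and level to about 0.01 rad by my camera measurements. The setting blocks and knife look unmoved in the last picture, and the job is handed in, though no verdict came back.

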